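Restock the wax-tin lane first in, first out

ROBOT

A 6-joint arm with a two-finger parallel gripper is mounted at the origin on the work surface. World frame = base frame: x ahead of the robot, y to its left, z up, the work surface at z = 0. Lengths are in mm, angles in rad, forces in N, time in s.
With the tool pointing down it reaches from about 275 to 750 mm from the base axis. Payload 10.2 kg.
Tool frame: the origin (TCP) lies between the finger pads; the fingertips stand 14 mm ahead of it and the grasp point (between the pads) lies 5 mm behind it (tip_reach is the distance from the TCP to the fingertips, in mm); z points along the fingers, y is the line along which they close (so a half turn about z gives the same grasp; the last joint's range is limited). The gripper opens to 85 mm and grips with 20 to 120 N. Pads are 22 mm wide; open, the fingers measure 114 mm over their backs; the gripper's body (76 mm by 85 mm) begins 54 mm behind the grasp point. The pads swing forward as they close: fully open they stand 13 mm farther back than shut.
Start: joints at [-1.432, 0.313, 1.498, -0, 1.331, -0.223], TCP at [185.816, -491.023, 217.394] pointing down, gripper open.
Joint ranges: [-2.94, 2.94], [-0.97, 2.17], [0.19, 2.56], [-1.23, 4.37], [0.02, 3.11], [-2.88, 2.88]. Speed limits (rad/s): [2.39, 2.39, 3.01, 3.14, 3.14, 3.14].

INTERFACE

Orientations are given as a unit quaternion [w, x, y, z].
In Python, from rig import * gives the robot as it stands.
- The arm moves only by the tool arm_command, never from a script. Its argument "steps" is a list that holds one entry, the list of rows, each a list of 7 numbers: the opening, from 0 (shut) to 1 (fully open), then the shift along the tool's x, y, z each as a share of 0.05 m, from -1 to 1, then the turn, a rotation vector about the tool's x, y, z each as a share of 0.15 rad, from -1 to 1. A call has 1 to 8 rows; each row shifts and turns the commanded pose from where the row before left it, along the tool's axes as they then stand; what a row does not reach is not made up. A row lasts 1/8 s, in which the tool goes at most 62.5 mm and 10.7 degrees, less where a joint would pass 70% of its speed; a pose out of reach is approached as far as the arm can. A call with a number of a shift or a turn outside -1 to 1 is refused whole. A call with a gripper value outside its range is refused whole. The fingers move at their own pace and stop on an object; "squeeze" is the grip in N (left out, the last holds). Time passes only in rows, so rows that do not move let the fingers close. It gives the time, the measured TCP pose, the force, the opening and the grip force at its end, in the units of the state.
- sense(): the state, without advancing time (a new reading comes with each control period).
- capture(name): name is "scene" or "top" or "wrist"; returns the picture (420x560x3 uint8, red, green, blue); there is no depth.
- get_calibration(name): a dict with "intrinsics" (3x3 intrinsics, pixels), "rvec" (rotation vector, rad) and "tvec" (3), from world to camera coordinates, as OpenCV has them; the wrist camera has in their place "T_tool_cam" (4x4, takes a point from camera to tool coordinates, whose origin is the TCP and whose axes are the flange's). Camera axes: x right, y down, z forward; pixel columns grow to the right and rows downward; lengths in mm; the calibration is good to about 2 mm. A picture is of the moment at which its call begins: read the wrist's pose just before it. get_calibration takes no time and is no camera call.
- finish_job(): hands the job in; it is judged then, once.
The state is a dict: "time_s": time; "joints": joint angles; "dq": joint speeds; "tau": joint torques, N m; "eef_pos": TCP position; "ee_rot": TCP orientation; "force": force on the tool from outside, world axes, zero at the start; "wrist_torque": the same for the moment, N m; "grip_width": opening from 0.0 (shut) to 1.0 (fully open); "grip_force": force on a finger pad.
Only numpy, scipy, OpenCV 4.12 (cv2) and the standard library are available. Lean on these libraries where they do the work, as an engineer would, in place of code of your own. Each camera call takes 0.05 s, during which the arm holds its last target. There are 200 camera calls.

TASK

Restock the rack's tin lane first in, first out: clear the sanding block out of the lane and bring the old tins standing there forward, upright and closed up against the front stop, and only then load every new tin from the open drawer, upright in the lane behind them. Lay the sanding block flat in the drawer's narrow side bay, and when the tins are all out push the drawer fully home until its catch seats. Leave the other things on the bench where they are.

Things in the scene. Friction and masses are not known exactly. Their poses are not given: they have to be found in the camera images.
- rack: fixed flat plywood rack with two open-topped troughs side by side, each 54 mm wide inside; origin on the bench. The tin lane is the trough with round tins; the other, on its +y side with centre line 59 mm over, holds flat sanding pads 10 mm thick and is to be left alone. Rack and cabinet may swap sides from start to start
- lane_front (a point): point on the tin lane's floor, on its centre line, at the inner face of the front stop (the robot's end). x runs back along the lane, away from the robot; z up. Inside, the lane is 305 mm long and 54 mm wide. Heights above the bench: floor 5 mm, side walls' tops 18 mm, end stops' tops 26 mm
- cabinet: fixed low wooden cabinet, 97 mm tall, with one open drawer facing the robot; origin on the bench, x in the drawer's closing direction (away from the robot), z up. Its front face is 30 mm behind the origin (x = 0.030)
- drawer (a joint): how far the drawer stands open, in m: 0 fully home, 0.2 at most. It closes away from the robot against about 1.5 N of friction and some damping; a spring catch resists with some 5 to 8 N from about 15 mm before home, then draws the drawer in over the last 5 mm to its stop at 0
- drawer_handle (a point): middle of the drawer's level steel bar handle: 100 mm long across the drawer, about 10 mm thick, 35 mm in front of the front panel, 42 mm above the bench. Moves with the drawer; x in the closing direction, z up. The panel is 15 mm thick, its top 62 mm above the bench
- bay_front (a point): point on the floor of the drawer's narrow side bay: the middle of the bay, 79 mm behind the panel's inner face. Moves with the drawer; axes as the handle's. Bay 54 mm wide, 158 mm long. Drawer floor 10 mm, walls and the 18 mm thick rail between bay and tins 22 mm above the bench. Tins stand on the -y side of the rail
- sanding_block: wooden hand sanding block with cork sole, 76 (x) x 40 (y) x 34 (z) mm, about 0.09 kg, lying lengthwise in the front part of the tin lane at the start; origin at the centre of its underside, x along its length
- old_tin1: old stock: shallow round metal tin of finishing wax, lid on, plain metal with a paper band, 46 mm diameter, 42 mm tall, about 0.12 kg; origin at the centre of its underside, z up. Stands in the lane at the start. One or both old tins are present
- old_tin2: old stock: shallow round metal tin of finishing wax, lid on, plain metal with a paper band, 46 mm diameter, 42 mm tall, about 0.12 kg; origin at the centre of its underside, z up. Stands in the lane at the start. One or both old tins are present
- new_tin1: new stock, looks the same as the old: shallow round metal tin of finishing wax, lid on, plain metal with a paper band, 46 mm diameter, 42 mm tall, about 0.12 kg; origin at the centre of its underside, z up. Stands in the open drawer at the start. Three or four of the new tins are present
- new_tin2: new stock, looks the same as the old: shallow round metal tin of finishing wax, lid on, plain metal with a paper band, 46 mm diameter, 42 mm tall, about 0.12 kg; origin at the centre of its underside, z up. Stands in the open drawer at the start. Three or four of the new tins are present
- new_tin3: new stock, looks the same as the old: shallow round metal tin of finishing wax, lid on, plain metal with a paper band, 46 mm diameter, 42 mm tall, about 0.12 kg; origin at the centre of its underside, z up. Stands in the open drawer at the start. Three or four of the new tins are present
- new_tin4: new stock, looks the same as the old: shallow round metal tin of finishing wax, lid on, plain metal with a paper band, 46 mm diameter, 42 mm tall, about 0.12 kg; origin at the centre of its underside, z up. Stands in the open drawer at the start. Three or four of the new tins are present
- pad1: bystander, to be left alone: flat grey sanding pad 90 x 44 x 10 mm in the rack's other trough
- pad2: bystander, to be left alone: flat grey sanding pad 90 x 44 x 10 mm in the rack's other trough
- glue_bottle: bystander, to be left alone: white glue bottle, 60 mm diameter, 170 mm tall, on the bench
- hammer: bystander, to be left alone: hammer lying on the bench
- pencil: bystander, to be left alone: flat carpenter's pencil lying on the bench
- try_square: bystander, to be left alone: try square lying on the bench
- offcut: bystander, to be left alone: small wooden offcut 70 x 50 x 30 mm on the bench

How it is judged (in metres and radians):
On the way, in this order (a step that is already met when the one before it is completed fails the run):
1. the old tins stand upright in the lane, closed up against the front stop, before any new tin is in the lane (y of old_tin1 in the frame of lane_front between -0.012 and 0.012 m and x of old_tin1 in the frame of lane_front between 0.015 and 0.295 m and z of each of old_tin1, old_tin2 in the frame of lane_front below 0.006 m and angle between each of old_tin1, old_tin2's own z axis and vertical below 0.15 rad and linear speed of each of old_tin1, old_tin2 below 0.03 m/s and y of old_tin2 in the frame of lane_front between -0.012 and 0.012 m and x of old_tin2 in the frame of lane_front between 0.015 and 0.295 m and x of any of old_tin1, old_tin2 in the frame of lane_front below 0.035 m and horizontal distance between old_tin1 and old_tin2 below 0.058 m and (y of new_tin1 in the frame of lane_front above 0.045 m or y of new_tin1 in the frame of lane_front below -0.045 m) and (y of new_tin2 in the frame of lane_front above 0.045 m or y of new_tin2 in the frame of lane_front below -0.045 m) and (y of new_tin3 in the frame of lane_front above 0.045 m or y of new_tin3 in the frame of lane_front below -0.045 m) and (y of new_tin4 in the frame of lane_front above 0.045 m or y of new_tin4 in the frame of lane_front below -0.045 m)), for 0.2 s.
2. every new tin stands upright in the lane (y of new_tin1 in the frame of lane_front between -0.012 and 0.012 m and x of new_tin1 in the frame of lane_front between 0.015 and 0.295 m and z of each of new_tin1, new_tin2, new_tin3, new_tin4 in the frame of lane_front below 0.006 m and angle between each of new_tin1, new_tin2, new_tin3, new_tin4's own z axis and vertical below 0.15 rad and linear speed of each of new_tin1, new_tin2, new_tin3, new_tin4 below 0.03 m/s and y of new_tin2 in the frame of lane_front between -0.012 and 0.012 m and x of new_tin2 in the frame of lane_front between 0.015 and 0.295 m and y of new_tin3 in the frame of lane_front between -0.012 and 0.012 m and x of new_tin3 in the frame of lane_front between 0.015 and 0.295 m and y of new_tin4 in the frame of lane_front between -0.012 and 0.012 m and x of new_tin4 in the frame of lane_front between 0.015 and 0.295 m), for 0.2 s.
3. the drawer is seated home with the sanding block lying in its bay (value of joint drawer below 0.003 m and x of sanding_block in the frame of bay_front between -0.06 and 0.06 m and y of sanding_block in the frame of bay_front between -0.02 and 0.02 m and z of sanding_block in the frame of bay_front between -0.004 and 0.008 m and angle between sanding_block's own z axis and vertical below 0.15 rad), for 0.2 s.
At the end, for the whole second after the job is handed in: Old tins upright on the lane's floor, the foremost within 12 mm of the front stop and the other (if present) within 12 mm of it; every new tin upright on the lane's floor behind them; sanding block lying flat in the drawer's bay; drawer within 3 mm of home; all at rest (all of step 2 and all of step 3 and y of old_tin1 in the frame of lane_front between -0.012 and 0.012 m and x of old_tin1 in the frame of lane_front between 0.015 and 0.295 m and z of each of old_tin1, old_tin2 in the frame of lane_front below 0.006 m and angle between each of old_tin1, old_tin2's own z axis and vertical below 0.15 rad and linear speed of each of old_tin1, old_tin2 below 0.03 m/s and y of old_tin2 in the frame of lane_front between -0.012 and 0.012 m and x of old_tin2 in the frame of lane_front between 0.015 and 0.295 m and x of any of old_tin1, old_tin2 in the frame of lane_front below 0.035 m and horizontal distance between old_tin1 and old_tin2 below 0.058 m); the robot touches nothing.
It fails at once if a bystander is moved more than 40 mm (distance of any of pad1, pad2, glue_bottle, hammer, pencil, try_square, offcut from where it was at the start of the episode above 0.04 m).
Of old_tin1, old_tin2 only 1 to 2 are there at a start; the rules pass over those that are not, and their reading is None.
Of new_tin1, new_tin2, new_tin3, new_tin4 only 3 to 4 are there at a start; the rules pass over those that are not, and their reading is None.
At some moment in a run one of old_tin1, old_tin2, new_tin1, new_tin2, new_tin3, new_tin4 may be knocked a few centimetres aside while the robot is not near it.
It also fails if it takes over 210 s, if anything falls off the work surface, if the arm or the gripper's body presses on something with over 40 N, if the wrist force passes 120 N, or if a joint passes its speed limit or range.

## Working session

There is one attempt and no reset: what is moved stays moved. The work goes in short steps, Python scripts to look and compute and a tool call to move; the robot and the scene stay as the last step left them, time stands still between calls to the robot, and variables do not carry over. Pictures are saved under pics/ and viewed, at most 14 in all, crops included, and the job is handed in when it is done.

Besides the shell and the picture viewer there is one more tool, called by a JSON object that holds its "name" and its "arguments", one argument or row to a line. arm_command: Moves the arm, as the interface text tells. Its arguments: {"type":"object","properties":{"steps":{"type":"array"},"squeeze":{"type":"number"}},"required":["steps"]}

```bash
mkdir -p pics; ls; python3 - <<'E'
from rig import *
import cv2,numpy as np
s=sense();print(s['time_s'],s['eef_pos'],s['ee_rot'],s['grip_width'])
for n in("top","scene"):
    im=capture(n);cv2.imwrite(f'pics/{n}0.png',im[:,:,::-1]);print(n,get_calibration(n))
print(get_calibration("wrist"))
E
```

```text
pics
0.0 [ 185.77332317 -490.75457066  216.836795  ] [-6.26737100e-04  9.83682061e-01  1.79914448e-01  2.80174505e-05] 1.0015126155731795
top {'intrinsics': array([[412.61093149,   0.        , 274.93747076],
       [  0.        , 412.61093149, 209.07819166],
       [  0.        ,   0.        ,   1.        ]]), 'rvec': array([ 2.12592569, -2.12507041,  0.1938328 ]), 'tvec': array([  -5.66767407,  559.68036737, 1180.64014859])}
scene {'intrinsics': array([[517.56172629,   0.        , 280.02428526],
       [  0.        , 517.56172629, 210.54281236],
       [  0.        ,   0.        ,   1.        ]]), 'rvec': array([ 2.31065321,  0.77569165, -0.28163805]), 'tvec': array([-442.7418648 , -225.75902828, 1741.90650012])}
{'intrinsics': array([[310.93313186,   0.        , 273.34877721],
       [  0.        , 310.93313186, 204.51865411],
       [  0.        ,   0.        ,   1.        ]]), 'T_tool_cam': array([[-6.59138997e-04, -9.53990957e-01, -2.99834653e-01,
         7.62365406e+01],
       [ 9.99999591e-01, -4.43326164e-04, -7.87799456e-04,
        -2.62554009e-02],
       [ 6.18629011e-04, -2.99835050e-01,  9.53990860e-01,
        -1.56557248e+02],
       [ 0.00000000e+00,  0.00000000e+00,  0.00000000e+00,
         1.00000000e+00]])}
```

View pics/top0.png

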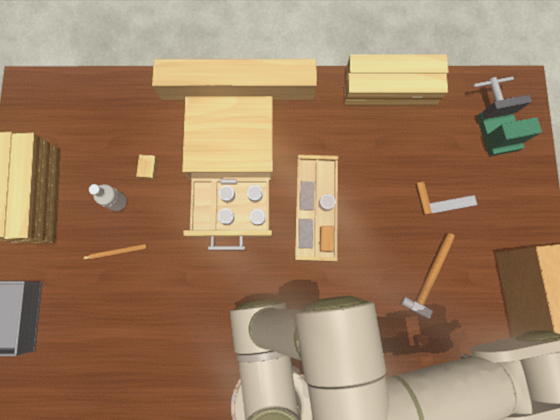

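View pics/scene0.png

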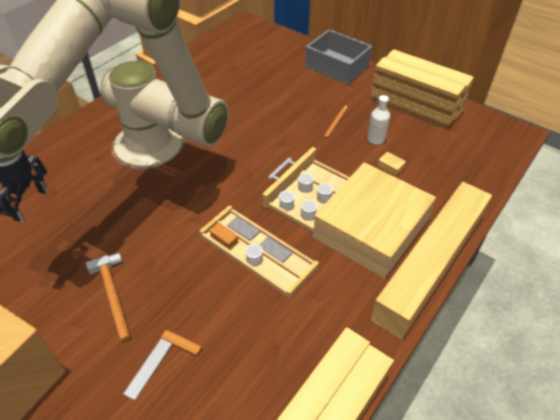

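The top view shows four new tins in the drawer at about (226,193), (254,193), (226,217) and (257,217). The lane on the rack's right side holds one old tin at (327,202) and the orange block at (327,238). I'll enlarge this for better pixel positions.

```bash
python3 - <<'E'
import cv2
im=cv2.imread('pics/top0.png')[145:265,175:350]
cv2.imwrite('pics/crop0.png',cv2.resize(im,None,fx=4.5,fy=4.5,interpolation=cv2.INTER_CUBIC))
E
cat > h.py <<'E'
from rig import *
import cv2,numpy as np
from scipy.spatial.transform import Rotation as R
def ray(name,uv,z,pose=None):
    c=get_calibration(name);K=c['intrinsics']
    if name=='wrist':
        p,q=pose if pose is not None else (sense()['eef_pos'],sense()['ee_rot'])
        T=np.eye(4);T[:3,:3]=R.from_quat(np.r_[q[1:],q[0]]).as_matrix();T[:3,3]=p
        M=T@c['T_tool_cam'];Rw,o=M[:3,:3],M[:3,3]
    else:
        Rc=cv2.Rodrigues(c['rvec'])[0];Rw=Rc.T;o=-Rc.T@c['tvec']
    d=Rw@np.linalg.solve(K,[uv[0],uv[1],1.])
    return o+d*(z-o[2])/d[2]
E
```

```text
(no output)
```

View pics/crop0.png

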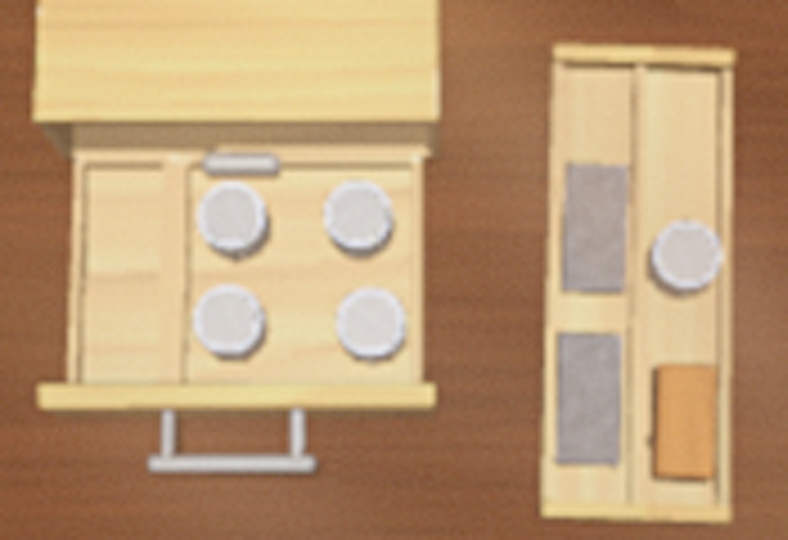

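The crop gives these pixels. Tins are at (232,217), (358,216), (229,320) and (371,323), the old tin is at (687,255), and the block spans (655-715, 365-480). The lane's front stop is at row ~503 and the side bay is on the left (85-165).

```bash
python3 - <<'E'
from h import *
def P(n,u,v,z):
    w=ray('top',((u+.5)/4.5-.5+175,(v+.5)/4.5-.5+145),z);print(n,np.round(w[:2],1))
P('nA',232,217,42+10);P('nB',358,216,52);P('nC',229,320,52);P('nD',371,323,52);P('old',687,256,47)
for c in((657,365),(715,365),(713,480),(653,476)):P('blk',*c,39)
for c in((554,46),(735,50),(731,521),(541,515)):P('rack',*c,26)
P('frontstop in R',718,504,26);P('backstop in',721,66,26);P('div front',632,500,18);P('div back',641,66,18)
P('lane Rwall in f',717,495,18);P('lane Rwall in b',722,70,18)
for c in((149,465),(316,465)):P('handle',*c,47)
for c in((37,408),(437,408),(37,385),(437,385)):P('panel',*c,62)
for c in((84,165),(165,165),(80,380),(183,160),(183,383)):P('bay',*c,22)
for c in((33,122),(440,122)):P('cab',*c,97)
E
```

```text
nA [609.1 141.2]
nB [609.9  57. ]
nC [539.4 141.6]
nD [537.4  47.7]
old [ 583.7 -162.8]
blk [ 511.3 -142.2]
blk [ 511.3 -180.7]
blk [ 435.  -177.5]
blk [ 437.6 -138.1]
rack [736.7 -76.5]
rack [ 733.8 -202. ]
rack [ 409.  -190.5]
rack [412.9 -64.8]
frontstop in R [ 420.2 -182.2]
backstop in [ 722.2 -192. ]
div front [ 423.3 -126. ]
div back [ 724.7 -137.5]
lane Rwall in f [ 426.7 -182.9]
lane Rwall in b [ 721.8 -193.9]
handle [444.  192.5]
handle [444.   83.2]
panel [479.7 263.9]
panel [479.8   3.9]
panel [494.7 264.5]
panel [494.8   3.9]
bay [652.5 247.5]
bay [652.5 191.7]
bay [503.4 244.7]
bay [656.1 179.4]
bay [501.4 175.3]
cab [662.1 266.3]
cab [662.2   2. ]
```

{"name": "arm_command", "arguments": {
  "steps": [
    [[1, 0, 0, 0, 0, 0, 0.9], [1, 0, 0, 0, 0, 0, 0.9], [1, 0, 0, 0, 0, 0, 0.85], [1, 0, 0, 0, 0, 0, 0]]
  ],
  "squeeze": 30
}}

```text
time_s: 0.6
eef_pos: [185.8, -490.9, 217.1]
ee_rot: [-0.0, 1.0, -0.017, -0.0]
force: [-0.4, 0.8, 0.3]
grip_width: 0.995
grip_force: 0.0
```

```bash
cat > to.py <<'E'
import sys
from h import *
def lane(x,y=0,yaw=-.036): # lane coords -> world
    return np.array([421,-157.5])+np.array([[np.cos(yaw),-np.sin(yaw)],[np.sin(yaw),np.cos(yaw)]])@[x,y]
def go(*ts):
    s=sense();q=s['ee_rot'];M=R.from_quat(np.r_[q[1:],q[0]]);p=np.array(s['eef_pos'])
    print('t',round(s['time_s'],1),'p',np.round(p,1),'yaw',round(np.arctan2(*M.as_matrix()[1::-1,0]),3),'tilt',np.round(M.as_matrix()[:2,2],3),'g',round(s['grip_width'],3),round(s['grip_force'],1),'F',np.round(s['force'],1))
    for t in ts:
        d=M.inv().apply(np.array(t)-p)/50;print(t,'units',np.round(d,2));p=np.array(t,float)
def tins(name=None):
    im=capture('top')
    if name:cv2.imwrite('pics/'+name,im[:,:,::-1])
    hsv=cv2.cvtColor(im,cv2.COLOR_RGB2HSV);m=((hsv[...,1]<40)&(hsv[...,2]>165)).astype(np.uint8)
    n,l,st,c=cv2.connectedComponentsWithStats(m)
    for i in range(1,n):
        if 60<st[i,4]<260 and 185<c[i][0]<345 and 140<c[i][1]<265:
            dr=c[i][0]<290
            w=ray('top',c[i],52 if dr else 47)[:2]
            o=np.array([[.99935,-.036],[.036,.99935]])@(w-[421,-157.5])
            print('tin',np.round(c[i],1),st[i,4],np.round(w,1),'lane',np.round(o,1))
E
python3 - <<'E'
from to import *
b=lane(53,-1)
go((*b,120),(*b,36));print(b)
tins()
E
```

```text
t 0.6 p [ 185.8 -490.9  217.1] yaw -0.035 tilt [-0.     0.001] g 0.995 0.0 F [-0.4  0.8  0.3]
(np.float64(473.9296674844879), np.float64(-160.40693996868606), 120) units [ 5.53 -6.8   1.95]
(np.float64(473.9296674844879), np.float64(-160.40693996868606), 36) units [0.   0.   1.68]
[ 473.92966748 -160.40693997]
tin [228.3 180.6] 62 [647.1 135.7] lane [215.4 301.1]
tin [226.  192.4] 191 [610.4 141.8] lane [178.5 305.9]
tin [254.  192.1] 188 [611.3  57.4] lane [182.5 221.6]
tin [327.2 201.2] 189 [ 584.6 -162.6] lane [163.7   0.8]
tin [225.3 215.5] 199 [540.  142.3] lane [108.1 303.9]
tin [257.  216.1] 194 [538.3  47.9] lane [109.8 209.5]
tin [225.6 245.6] 168 [450.5 139.5] lane [ 18.8 297.8]
```

{"name": "arm_command", "arguments": {
  "steps": [
    [[1, 0.7, -0.85, 0.24, 0, 0, 0], [1, 0.7, -0.85, 0.24, 0, 0, 0], [1, 0.7, -0.85, 0.24, 0, 0, 0], [1, 0.7, -0.85, 0.24, 0, 0, 0], [1, 0.7, -0.85, 0.24, 0, 0, 0], [1, 0.7, -0.85, 0.24, 0, 0, 0], [1, 0.7, -0.85, 0.24, 0, 0, 0], [1, 0.63, -0.85, 0.24, 0, 0, 0]]
  ]
}}

```text
time_s: 1.65
eef_pos: [475.4, -159.6, 121.1]
ee_rot: [0.0, 1.0, -0.016, 0.0]
force: [0.3, -1.8, -0.5]
grip_width: 0.997
grip_force: 0.0
```

```bash
python3 - <<'E'
from to import *
b=lane(53,0)
im=capture('wrist');cv2.imwrite('pics/w1.png',im[:,:,::-1])
go((*b,38))
E
```

```text
t 1.7 p [ 477.1 -155.   119.6] yaw -0.03 tilt [-0.001  0.003] g 0.999 0.0 F [-2.1  5.2 -2.2]
(np.float64(473.9656597089918), np.float64(-159.40758789870506), 38) units [-0.06  0.09  1.63]
```

View pics/w1.png

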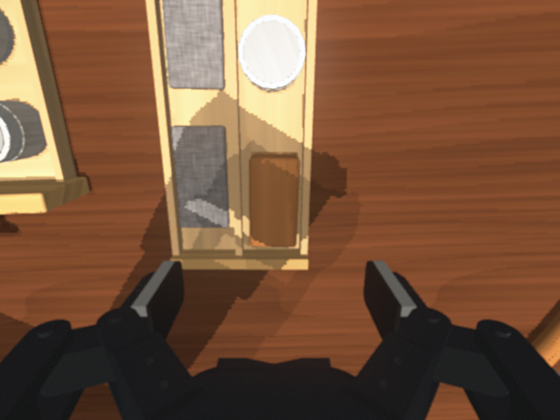

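The block sits at columns 250-298 in the wrist view, between the fingers and well centred.

{"name": "arm_command", "arguments": {
  "steps": [
    [[0.8, 0, 0, 0, 0, 0, 0], [0.8, -0.02, 0, 0.6, 0, 0, 0], [0.8, 0, 0, 0.6, 0, 0, 0], [0.8, 0, 0, 0.46, 0, 0, 0], [0.8, 0, 0, 0, 0, 0, 0], [0, 0, 0, 0, 0, 0, 0], [0, 0, 0, 0, 0, 0, 0], [0, 0, 0, 0, 0, 0, 0]]
  ],
  "squeeze": 40
}}

```text
time_s: 2.7
eef_pos: [473.5, -161.3, 39.0]
ee_rot: [0.0, 1.0, -0.018, 0.0]
force: [0.1, 0.3, -1.1]
grip_width: 0.163
grip_force: 0.0
```

{"name": "arm_command", "arguments": {
  "steps": [
    [[0, 0, 0, 0, 0, 0, 0], [0, 0, 0, -0.5, 0, 0, 0], [0, 0, 0, -0.8, 0, 0, 0], [0, 0, 0, -0.7, 0, 0, 0], [0, 0, 0, 0, 0, 0, 0], [0, 0, 0, 0, 0, 0, 0]]
  ]
}}

```text
time_s: 3.45
eef_pos: [472.9, -160.8, 137.7]
ee_rot: [-0.0, 1.0, -0.018, -0.0]
force: [-0.9, -0.7, -0.4]
grip_width: 0.003
grip_force: 0.0
```

```bash
python3 - <<'E'
from to import *
go((545,220,136),(545,220,43));tins()
E
```

```text
t 3.5 p [ 472.9 -160.8  137.7] yaw -0.036 tilt [-0.001  0.001] g 0.003 0.0 F [-0.9 -0.7 -0.4]
(545, 220, 136) units [ 1.17 -7.66  0.04]
(545, 220, 43) units [0.   0.   1.86]
tin [228.3 180.6] 62 [647.1 135.7] lane [215.4 301.1]
tin [226.  192.4] 190 [610.5 141.8] lane [178.6 306. ]
tin [254.  192.1] 188 [611.3  57.4] lane [182.5 221.6]
tin [225.3 215.6] 200 [539.9 142.3] lane [108.  303.9]
tin [257.  216.1] 194 [538.3  47.9] lane [109.8 209.5]
tin [309.9 237.9] 80 [ 473.9 -108.8] lane [51.1 50.6]
tin [225.4 245.5] 168 [450.7 139.9] lane [ 19.  298.2]
```

```bash
python3 - <<'E'
from to import *
im=capture('wrist');im2=capture('scene')[120:320,150:420]
im2=cv2.resize(im2,(567,420))
cv2.imwrite('pics/w2.png',cv2.resize(np.vstack([im[:300],cv2.resize(im2,(560,300))]),(560,600))[:,:,::-1])
E
```

```text
(no output)
```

View pics/w2.png

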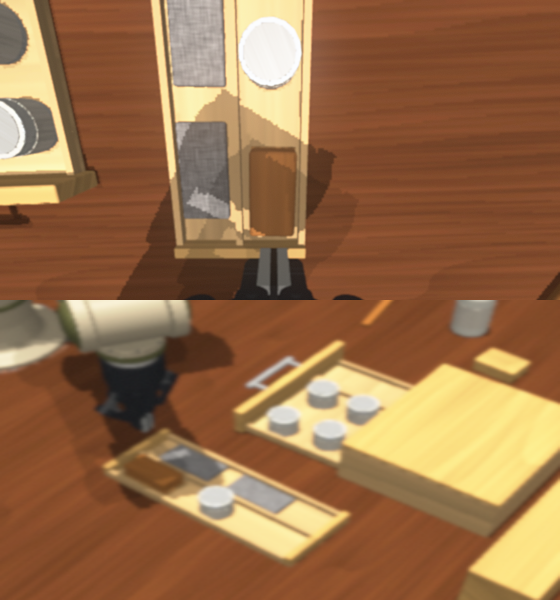

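The block is still in the lane, with its top centre near wrist pixel (273,191). The fingers closed above it.

```bash
python3 - <<'E'
from to import *
for uv in((249,148),(298,148),(249,236),(295,238)):print(np.round(ray('wrist',uv,39),1))
print(np.round(ray('wrist',(270,52),47),1))
go((*lane(53,0),31))
E
```

```text
[ 517.6 -142.5   39. ]
[ 516.2 -182.3   39. ]
[ 440.2 -137.8   39. ]
[ 436.8 -178.6   39. ]
[ 586.6 -162.4   47. ]
t 3.6 p [ 472.9 -160.8  137.4] yaw -0.036 tilt [-0.002  0.001] g -0.002 0.0 F [-0.1 -0.   0.8]
(np.float64(473.9656597089918), np.float64(-159.40758789870506), 31) units [ 0.02 -0.03  2.13]
```

{"name": "arm_command", "arguments": {
  "steps": [
    [[0.8, 0.06, 0, 0, 0, 0, 0], [0.8, 0, 0, 0, 0, 0, 0], [0.8, 0, 0, 0, 0, 0, 0], [0.8, 0, 0, 0.7, 0, 0, 0], [0.8, 0, 0, 0.7, 0, 0, 0], [0.8, 0, 0, 0.5, 0, 0, 0], [0.8, 0, 0, 0.25, 0, 0, 0], [0.8, 0, 0, 0, 0, 0, 0]]
  ]
}}

```text
time_s: 4.6
eef_pos: [476.2, -161.1, 30.7]
ee_rot: [-0.0, 1.0, -0.018, -0.0]
force: [-0.0, -0.4, 1.2]
grip_width: 0.8
grip_force: 0.0
```

{"name": "arm_command", "arguments": {
  "steps": [
    [[0.3, 0, 0, 0, 0, 0, 0], [0.3, 0, 0, 0, 0, 0, 0], [0.3, 0, 0, 0, 0, 0, 0], [0.3, 0, 0, 0, 0, 0, 0], [0.3, 0, 0, 0, 0, 0, 0]]
  ]
}}

```text
time_s: 5.22
eef_pos: [476.3, -161.2, 31.0]
ee_rot: [0.0, 1.0, -0.018, 0.0]
force: [-1.3, -1.0, 0.8]
grip_width: 0.304
grip_force: 0.0
```

```bash
python3 - <<'E'
from to import *
im=capture('wrist');im2=capture('scene')[170:280,190:310]
cv2.imwrite('pics/w3.png',np.vstack([im[150:],cv2.resize(im2,(560,310),interpolation=2)])[:,:,::-1])
go()
E
```

```text
t 5.3 p [ 476.3 -161.2   30.9] yaw -0.036 tilt [-0.  0.] g 0.299 0.0 F [ 0.5 -0.6 -1.5]
```

View pics/w3.png

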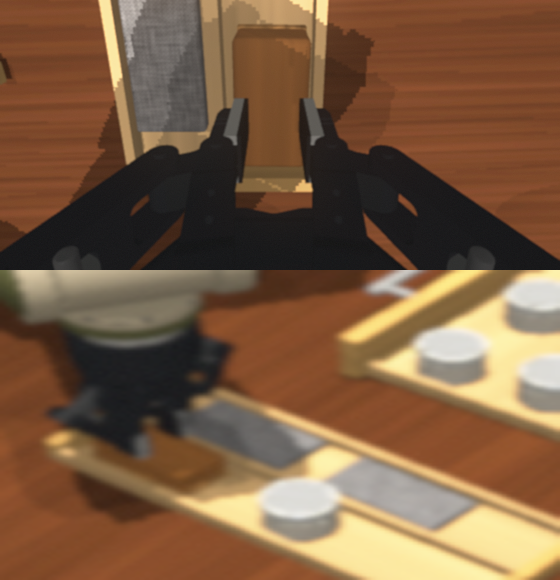

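{"name": "arm_command", "arguments": {
  "steps": [
    [[0.3, 0, 0, 0.12, 0, 0, 0], [0.3, 0, 0, 0, 0, 0, 0]]
  ]
}}

```text
time_s: 5.58
eef_pos: [476.4, -161.3, 25.0]
ee_rot: [0.0, 1.0, -0.018, 0.0]
force: [-1.0, 0.3, 4.6]
grip_width: 0.301
grip_force: 2.6
```

{"name": "arm_command", "arguments": {
  "steps": [
    [[0.3, 0, 0, 0.1, 0, 0, 0], [0.3, 0, 0, 0, 0, 0, 0]]
  ]
}}

```text
time_s: 5.82
eef_pos: [476.6, -161.4, 24.6]
ee_rot: [0.001, 1.0, -0.017, 0.0]
force: [-22.3, 10.6, 63.7]
grip_width: 0.303
grip_force: 32.1
```

{"name": "arm_command", "arguments": {
  "steps": [
    [[0.3, 0, 0, -0.3, 0, 0, 0], [0.8, 0, 0, -0.2, 0, 0, 0], [0.8, 0, 0, 0, 0, 0, 0], [0.8, 0, 0, 0, 0, 0, 0]]
  ]
}}

```text
time_s: 6.32
eef_pos: [476.0, -161.0, 44.2]
ee_rot: [-0.0, 1.0, -0.018, -0.0]
force: [-0.8, 0.4, 0.4]
grip_width: 0.803
grip_force: 0.0
```

```bash
python3 - <<'E'
from to import *
go((*lane(55,0),8));tins()
E
```

```text
t 6.3 p [ 476.  -161.    44.2] yaw -0.036 tilt [-0.001  0.001] g 0.803 0.0 F [-0.8  0.4  0.4]
(np.float64(475.9643638489537), np.float64(-159.4795723477128), 8) units [-0.   -0.03  0.72]
tin [228.1 180.6] 61 [647.1 136.1] lane [215.4 301.5]
tin [226.  192.4] 190 [610.5 141.8] lane [178.6 306. ]
tin [254.  192.1] 188 [611.3  57.4] lane [182.5 221.6]
tin [225.3 215.6] 198 [539.8 142.3] lane [108.  303.9]
tin [257.  216.1] 194 [538.3  47.9] lane [109.8 209.5]
tin [343.5 223.5] 128 [ 516.7 -209.5] lane [ 97.5 -48.5]
tin [309.7 236.2] 64 [ 478.9 -108.3] lane [56.1 51.3]
tin [225.5 245.6] 174 [450.4 139.6] lane [ 18.6 298. ]
```

{"name": "arm_command", "arguments": {
  "steps": [
    [[0.8, 0, -0.03, 0.3, 0, 0, 0], [0.8, 0, 0, 0.2, 0, 0, 0], [0.8, 0, 0, 0.15, 0, 0, 0], [0.8, 0, 0, 0, 0, 0, 0]]
  ]
}}

```text
time_s: 6.88
eef_pos: [476.0, -159.5, 11.7]
ee_rot: [-0.0, 1.0, -0.018, -0.001]
force: [-0.0, 0.4, 0.3]
grip_width: 0.804
grip_force: 0.0
```

{"name": "arm_command", "arguments": {
  "steps": [
    [[0.2, 0, 0, 0, 0, 0, 0], [0.2, 0, 0, 0, 0, 0, 0], [0.2, 0, 0, 0, 0, 0, 0], [0.2, 0, 0, 0, 0, 0, 0]]
  ],
  "squeeze": 30
}}

```text
time_s: 7.38
eef_pos: [476.7, -159.9, 12.9]
ee_rot: [0.0, 1.0, -0.018, 0.0]
force: [-1.0, -0.1, 5.6]
grip_width: 0.459
grip_force: 31.0
```

{"name": "arm_command", "arguments": {
  "steps": [
    [[0.2, 0, 0, -0.4, 0, 0, 0], [0.2, 0, 0, -0.8, 0, 0, 0], [0.2, 0, 0, -0.8, 0, 0, 0], [0.2, 0.1, -0.4, 0, 0, 0, 0], [0.2, 0.2, -0.8, 0, 0, 0, 0], [0.2, 0.2, -0.9, 0, 0, 0, 0], [0.2, 0.2, -0.9, 0, 0, 0, 0], [0.2, 0.2, -0.9, 0, 0, 0, 0]]
  ]
}}

```text
time_s: 8.38
eef_pos: [528.2, 35.1, 112.1]
ee_rot: [0.0, 1.0, -0.018, -0.0]
force: [0.4, -0.2, -1.0]
grip_width: 0.458
grip_force: 30.6
```

{"name": "arm_command", "arguments": {
  "steps": [
    [[0.2, 0.2, -0.9, 0, 0, 0, 0], [0.2, 0.2, -0.9, 0, 0, 0, 0], [0.2, 0, -0.9, 0, 0, 0, 0], [0.2, 0, -0.6, 0, 0, 0, 0], [0.2, 0, -0.35, 0, 0, 0, 0], [0.2, 0, 0, 0, 0, 0, 0], [0.2, 0, 0, 0, 0, 0, 0]]
  ]
}}

```text
time_s: 9.25
eef_pos: [554.8, 214.2, 112.3]
ee_rot: [0.0, 1.0, -0.018, -0.0]
force: [-0.4, -0.6, -0.6]
grip_width: 0.455
grip_force: 30.6
```

```bash
python3 - <<'E'
from to import *
go((555,220,18));tins('top1.png')
E
```

```text
t 9.2 p [554.8 214.2 112.3] yaw -0.037 tilt [-0. -0.] g 0.455 30.6 F [-0.4 -0.6 -0.6]
(555, 220, 18) units [-0.   -0.12  1.89]
tin [228.1 180.6] 63 [647.1 136.1] lane [215.4 301.5]
tin [226.  192.4] 189 [610.5 141.7] lane [178.6 305.8]
tin [254.  192.1] 188 [611.3  57.4] lane [182.5 221.6]
tin [327.2 201.2] 191 [ 584.5 -162.6] lane [163.5   0.8]
tin [226.1 215.6] 169 [539.7 139.7] lane [108.  301.3]
tin [257.  216.1] 195 [538.4  47.9] lane [109.9 209.4]
tin [197.5 215.8] 69 [539.2 225. ] lane [104.3 386.5]
tin [235.4 245.4] 85 [451.  110.7] lane [ 20.3 269.1]
```

{"name": "arm_command", "arguments": {
  "steps": [
    [[0.2, 0, -0.12, 0.5, 0, 0, 0], [0.2, 0, 0, 0.7, 0, 0, 0], [0.2, 0, 0, 0.45, 0, 0, 0], [0.2, 0, 0, 0.2, 0, 0, 0], [0.2, 0, 0, 0, 0, 0, 0], [0.2, 0, 0, 0, 0, 0, 0]]
  ]
}}

```text
time_s: 10.05
eef_pos: [555.6, 221.2, 21.0]
ee_rot: [-0.0, 1.0, -0.018, 0.001]
force: [0.3, -0.7, -1.5]
grip_width: 0.459
grip_force: 30.6
```

{"name": "arm_command", "arguments": {
  "steps": [
    [[0.6, 0, 0, 0, 0, 0, 0], [0.6, 0, 0, 0, 0, 0, 0], [0.6, 0, 0, 0, 0, 0, 0], [0.6, 0, 0, -0.5, 0, 0, 0], [0.6, 0, 0, -0.8, 0, 0, 0], [0.6, 0, 0, -0.7, 0, 0, 0], [0.8, 0, 0.6, 0, 0, 0, 0], [0.8, 0, 0.7, 0, 0, 0, 0]]
  ]
}}

```text
time_s: 11.05
eef_pos: [552.6, 155.9, 120.4]
ee_rot: [-0.0, 1.0, -0.017, 0.0]
force: [0.4, -0.7, 0.3]
grip_width: 0.798
grip_force: 0.0
```

```bash
python3 - <<'E'
from to import *
go((*lane(164,0),117),(*lane(164,0),20))
im=capture('wrist');cv2.imwrite('pics/w4.png',im[:,:,::-1])
E
```

```text
t 11.1 p [552.6 155.9 120.4] yaw -0.034 tilt [0.001 0.   ] g 0.798 0.0 F [ 0.4 -0.7  0.3]
(np.float64(584.8937394768802), np.float64(-163.40272481863457), 117) units [0.87 6.36 0.07]
(np.float64(584.8937394768802), np.float64(-163.40272481863457), 20) units [-0.    0.    1.94]
```

View pics/w4.png

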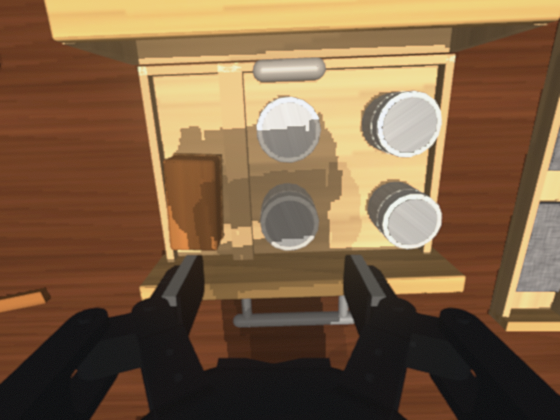

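The block lies flat in the bay at (168-222, 155-250). Next is the old tin.

{"name": "arm_command", "arguments": {
  "steps": [
    [[0.8, 0.12, 0.4, 0, 0, 0, 0], [0.8, 0.12, 0.85, 0, 0, 0, 0], [0.8, 0.12, 0.9, 0, 0, 0, 0], [0.8, 0.12, 0.9, 0, 0, 0, 0], [0.8, 0.12, 0.9, 0, 0, 0, 0], [0.8, 0.12, 0.9, 0, 0, 0, 0], [0.8, 0.12, 0.9, 0, 0, 0, 0], [0.8, 0.05, 0.6, 0, 0, 0, 0]]
  ]
}}

```text
time_s: 12.1
eef_pos: [585.9, -165.0, 119.7]
ee_rot: [0.0, 1.0, -0.018, 0.0]
force: [-0.9, -0.7, -0.7]
grip_width: 0.8
grip_force: 0.0
```

{"name": "arm_command", "arguments": {
  "steps": [
    [[0.8, 0, 0, 0.3, 0, 0, 0], [0.8, 0, 0, 0, 0, 0, 0]]
  ]
}}

```text
time_s: 12.35
eef_pos: [585.1, -161.7, 103.2]
ee_rot: [-0.001, 1.0, -0.018, -0.001]
force: [0.4, 0.8, 0.1]
grip_width: 0.799
grip_force: 0.0
```

```bash
python3 - <<'E'
from to import *
go((*lane(164,0),12))
E
```

```text
t 12.3 p [ 585.1 -161.7  103.2] yaw -0.035 tilt [-0.003  0.002] g 0.799 0.0 F [0.4 0.8 0.1]
(np.float64(584.8937394768802), np.float64(-163.40272481863457), 12) units [0.   0.04 1.82]
```

{"name": "arm_command", "arguments": {
  "steps": [
    [[0.8, 0, 0.03, 0.6, 0, 0, 0], [0.8, 0, 0, 0.6, 0, 0, 0], [0.8, 0, 0, 0.4, 0, 0, 0], [0.8, 0, 0, 0.22, 0, 0, 0], [0.8, 0, 0, 0, 0, 0, 0], [0.2, 0, 0, 0, 0, 0, 0], [0.2, 0, 0, 0, 0, 0, 0], [0.2, 0, 0, 0, 0, 0, 0]]
  ]
}}

```text
time_s: 13.35
eef_pos: [586.4, -164.2, 15.2]
ee_rot: [0.0, 1.0, -0.018, 0.001]
force: [-0.7, 1.4, 6.4]
grip_width: 0.527
grip_force: 30.9
```

{"name": "arm_command", "arguments": {
  "steps": [
    [[0.2, 0, 0, -0.3, 0, 0, 0], [0.2, -0.4, 0, 0, 0, 0, 0], [0.2, -0.7, 0, 0, 0, 0, 0], [0.2, -0.7, 0, 0, 0, 0, 0], [0.2, -0.5, 0, 0, 0, 0, 0], [0.2, -0.3, 0, 0, 0, 0, 0], [0.2, 0, 0, 0, 0, 0, 0], [0.2, 0, 0, 0, 0, 0, 0]]
  ]
}}

```text
time_s: 14.35
eef_pos: [456.6, -159.7, 29.4]
ee_rot: [0.0, 1.0, -0.018, 0.001]
force: [-0.2, -0.4, -2.8]
grip_width: 0.528
grip_force: 30.9
```

```bash
python3 - <<'E'
from to import *
go((*lane(28,0),12))
E
```

```text
t 14.3 p [ 456.6 -159.7   29.4] yaw -0.036 tilt [ 0.001 -0.001] g 0.528 30.9 F [-0.2 -0.4 -2.8]
(np.float64(448.98185795946733), np.float64(-158.50778228610835), 12) units [-0.15 -0.02  0.35]
```

{"name": "arm_command", "arguments": {
  "steps": [
    [[0.2, -0.17, -0.02, 0.1, 0, 0, 0], [0.2, 0, 0, 0.18, 0, 0, 0], [0.2, 0, 0, 0, 0, 0, 0], [0.7, 0, 0, 0, 0, 0, 0], [0.7, 0, 0, 0, 0, 0, 0], [0.7, 0, 0, -0.4, 0, 0, 0], [0.7, 0, 0, -0.8, 0, 0, 0], [0.7, 0, 0, -0.8, 0, 0, 0]]
  ]
}}

```text
time_s: 15.35
eef_pos: [447.2, -158.1, 116.0]
ee_rot: [-0.0, 1.0, -0.018, -0.0]
force: [0.9, -0.3, 0.5]
grip_width: 0.699
grip_force: 0.0
```

{"name": "arm_command", "arguments": {
  "steps": [
    [[0.75, 0.15, -0.5, 0, 0, 0, 0], [0.75, 0.2, -0.9, 0, 0, 0, 0], [0.75, 0.2, -0.9, 0, 0, 0, 0], [0.75, 0.2, -0.9, 0, 0, 0, 0], [0.75, 0.2, -0.8, 0, 0, 0, 0], [0.75, 0, 0, 0, 0, 0, 0], [0.75, 0, 0, 0, 0, 0, 0]]
  ]
}}

```text
time_s: 16.23
eef_pos: [501.8, 39.6, 114.8]
ee_rot: [0.0, 1.0, -0.018, -0.0]
force: [1.1, -1.0, -0.2]
grip_width: 0.751
grip_force: 0.0
```

```bash
python3 - <<'E'
from to import *
tins('top2.png');go((538.3,47.9,120),(538.3,47.9,17))
E
```

```text
tin [228.3 180.6] 62 [647.1 135.7] lane [215.4 301.1]
tin [223.1 190.6] 92 [615.9 150.6] lane [183.7 314.9]
tin [327.  247.4] 202 [ 445.7 -158.9] lane [24.8 -0.5]
tin [271.4 247.8] 88 [444.1   5. ] lane [ 17.2 163.2]
t 16.3 p [501.8  39.3 114.8] yaw -0.037 tilt [-0. -0.] g 0.75 0.0 F [ 1.1 -0.5  0.2]
(538.3, 47.9, 120) units [ 0.72 -0.2  -0.1 ]
(538.3, 47.9, 17) units [ 0.   -0.    2.06]
```

{"name": "arm_command", "arguments": {
  "steps": [
    [[0.75, 0.36, -0.1, 0, 0, 0, 0], [0.75, 0.36, -0.1, 0.3, 0, 0, 0], [0.75, 0, 0, 0.6, 0, 0, 0], [0.75, 0, 0, 0.6, 0, 0, 0], [0.75, 0, 0, 0.45, 0, 0, 0], [0.75, 0, 0, 0, 0, 0, 0], [0.2, 0, 0, 0, 0, 0, 0], [0.2, 0, 0, 0, 0, 0, 0]]
  ]
}}

```text
time_s: 17.27
eef_pos: [539.1, 48.3, 18.7]
ee_rot: [0.0, 1.0, -0.018, 0.001]
force: [-0.8, -1.8, 3.6]
grip_width: 0.524
grip_force: 31.0
```

{"name": "arm_command", "arguments": {
  "steps": [
    [[0.2, 0, 0, 0, 0, 0, 0], [0.2, 0, 0, -0.4, 0, 0, 0], [0.2, 0, 0, -0.8, 0, 0, 0], [0.2, 0, 0, -0.8, 0, 0, 0], [0.2, 0, 0, 0, 0, 0, 0]]
  ]
}}

```text
time_s: 17.9
eef_pos: [539.7, 48.7, 120.4]
ee_rot: [0.0, 1.0, -0.018, 0.003]
force: [0.3, 0.3, -1.0]
grip_width: 0.527
grip_force: 31.1
```

```bash
python3 - <<'E'
from to import *
go((*lane(82,0),115),(*lane(82,0),15))
E
```

```text
t 17.9 p [539.7  48.7 120.4] yaw -0.036 tilt [ 0.006 -0.001] g 0.527 31.1 F [ 0.3  0.3 -1. ]
(np.float64(502.9468697384401), np.float64(-160.45136240931728), 115) units [-0.59  4.21  0.11]
(np.float64(502.9468697384401), np.float64(-160.45136240931728), 15) units [-0.01 -0.    2.  ]
```

{"name": "arm_command", "arguments": {
  "steps": [
    [[0.2, -0.1, 0.5, 0, 0, 0, 0], [0.2, -0.1, 0.9, 0, 0, 0, 0], [0.2, -0.1, 0.9, 0, 0, 0, 0], [0.2, -0.1, 0.9, 0, 0, 0, 0], [0.2, -0.1, 0.7, 0, 0, 0, 0], [0.2, -0.09, 0.31, 0, 0, 0, 0], [0.2, 0, 0, 0.4, 0, 0, 0], [0.2, 0, 0, 0.4, 0, 0, 0]]
  ]
}}

```text
time_s: 18.9
eef_pos: [501.0, -159.9, 76.4]
ee_rot: [-0.0, 1.0, -0.018, -0.0]
force: [0.2, -0.5, -1.2]
grip_width: 0.524
grip_force: 31.2
```

```bash
python3 - <<'E'
from to import *
go((*lane(82,0),15))
E
```

```text
t 18.9 p [ 501.  -159.9   76.4] yaw -0.036 tilt [-0.001  0.001] g 0.524 31.2 F [ 0.2 -0.5 -1.2]
(np.float64(502.9468697384401), np.float64(-160.45136240931728), 15) units [0.04 0.01 1.23]
```

{"name": "arm_command", "arguments": {
  "steps": [
    [[0.2, 0.04, 0, 0.5, 0, 0, 0], [0.2, 0, 0, 0.5, 0, 0, 0], [0.2, 0, 0, 0.23, 0, 0, 0], [0.2, 0, 0, 0, 0, 0, 0], [0.7, 0, 0, 0, 0, 0, 0], [0.7, 0, 0, 0, 0, 0, 0], [0.7, 0, 0, -0.4, 0, 0, 0], [0.7, 0, 0, -0.8, 0, 0, 0]]
  ]
}}

```text
time_s: 19.9
eef_pos: [502.7, -160.3, 76.0]
ee_rot: [-0.001, 1.0, -0.018, -0.001]
force: [0.2, -0.5, 1.0]
grip_width: 0.702
grip_force: 0.0
```

{"name": "arm_command", "arguments": {
  "steps": [
    [[0.75, 0, 0, -0.8, 0, 0, 0], [0.75, 0.3, -0.5, 0, 0, 0, 0], [0.75, 0.4, -0.9, 0, 0, 0, 0], [0.75, 0.4, -0.9, 0, 0, 0, 0], [0.75, 0.4, -0.9, 0, 0, 0, 0], [0.75, 0.4, -0.9, 0, 0, 0, 0], [0.75, 0.1, -0.34, 0, 0, 0, 0], [0.75, 0, 0, 0, 0, 0, 0]]
  ]
}}

```text
time_s: 20.9
eef_pos: [611.1, 58.0, 116.0]
ee_rot: [0.0, 1.0, -0.017, 0.0]
force: [-0.4, -0.6, 0.3]
grip_width: 0.75
grip_force: 0.0
```

```bash
python3 - <<'E'
from to import *
tins();go((611.3,57.4,17))
E
```

```text
tin [213.6 190.9] 66 [615.1 179. ] lane [181.8 343.3]
tin [264.4 196. ] 86 [599.3  26.3] lane [171.6 190.1]
tin [327.4 228.1] 197 [ 503.  -161.4] lane [82.  -0.9]
tin [327.1 247.4] 200 [ 445.9 -159. ] lane [24.9 -0.6]
t 20.9 p [610.9  57.  116. ] yaw -0.036 tilt [-0. -0.] g 0.746 0.0 F [ 0.4 -0.3  0.2]
(611.3, 57.4, 17) units [ 0.01 -0.01  1.98]
```

{"name": "arm_command", "arguments": {
  "steps": [
    [[0.75, 0, 0, 0.5, 0, 0, 0], [0.75, 0, 0, 0.6, 0, 0, 0], [0.75, 0, 0, 0.6, 0, 0, 0], [0.75, 0, 0, 0.27, 0, 0, 0], [0.75, 0, 0, 0, 0, 0, 0], [0.2, 0, 0, 0, 0, 0, 0], [0.2, 0, 0, 0, 0, 0, 0], [0.2, 0, 0, 0, 0, 0, 0]]
  ]
}}

```text
time_s: 21.95
eef_pos: [612.1, 57.3, 19.0]
ee_rot: [0.0, 1.0, -0.018, 0.001]
force: [-0.8, -1.7, 7.0]
grip_width: 0.526
grip_force: 30.9
```

{"name": "arm_command", "arguments": {
  "steps": [
    [[0.2, 0, 0, -0.4, 0, 0, 0], [0.2, 0, 0, -0.8, 0, 0, 0], [0.2, 0, 0, -0.8, 0, 0, 0], [0.2, -0.25, 0.4, 0, 0, 0, 0], [0.2, -0.25, 0.9, 0, 0, 0, 0], [0.2, -0.25, 0.9, 0, 0, 0, 0], [0.2, -0.25, 0.9, 0, 0, 0, 0], [0.2, -0.15, 0.9, 0, 0, 0, 0]]
  ]
}}

```text
time_s: 22.95
eef_pos: [545.9, -141.4, 117.8]
ee_rot: [0.0, 1.0, -0.018, 0.0]
force: [-0.1, -0.9, -1.3]
grip_width: 0.522
grip_force: 31.0
```

```bash
python3 - <<'E'
from to import *
go((*lane(134,0),115),(*lane(134,0),15))
E
```

```text
t 22.9 p [ 545.9 -141.4  117.8] yaw -0.036 tilt [ 0. -0.] g 0.522 31.0 F [-0.1 -0.9 -1.3]
(np.float64(554.9131773774509), np.float64(-162.32295808351847), 115) units [0.19 0.41 0.06]
(np.float64(554.9131773774509), np.float64(-162.32295808351847), 15) units [-0. -0.  2.]
```

{"name": "arm_command", "arguments": {
  "steps": [
    [[0.2, 0.19, 0.41, 0, 0, 0, 0], [0.2, 0, 0, 0.4, 0, 0, 0], [0.2, 0, 0, 0.7, 0, 0, 0], [0.2, 0, 0, 0.6, 0, 0, 0], [0.2, 0, 0, 0.36, 0, 0, 0], [0.2, 0, 0, 0, 0, 0, 0], [0.2, 0, 0, 0, 0, 0, 0]]
  ]
}}

```text
time_s: 23.82
eef_pos: [555.7, -161.1, 15.0]
ee_rot: [0.0, 1.0, -0.018, 0.0]
force: [-1.0, 0.3, -1.9]
grip_width: 0.528
grip_force: 33.2
```

{"name": "arm_command", "arguments": {
  "steps": [
    [[0.7, 0, 0, 0, 0, 0, 0], [0.7, 0, 0, 0, 0, 0, 0], [0.7, 0, 0, -0.4, 0, 0, 0], [0.7, 0, 0, -0.8, 0, 0, 0], [0.7, 0, 0, -0.8, 0, 0, 0], [0.75, -0.1, -0.6, 0, 0, 0, 0], [0.75, -0.1, -0.9, 0, 0, 0, 0], [0.75, -0.1, -0.9, 0, 0, 0, 0]]
  ]
}}

```text
time_s: 24.82
eef_pos: [544.5, -39.4, 114.7]
ee_rot: [0.0, 1.0, -0.018, 0.0]
force: [-0.5, 0.2, -0.5]
grip_width: 0.754
grip_force: 0.0
```

{"name": "arm_command", "arguments": {
  "steps": [
    [[0.75, -0.1, -0.9, 0, 0, 0, 0], [0.75, -0.12, -0.9, 0, 0, 0, 0], [0.75, 0, -0.9, 0, 0, 0, 0], [0.75, 0, -0.6, 0, 0, 0, 0], [0.75, 0, -0.38, 0, 0, 0, 0], [0.75, 0, 0, 0, 0, 0, 0], [0.75, 0, 0, 0, 0, 0, 0]]
  ]
}}

```text
time_s: 25.7
eef_pos: [540.3, 142.8, 114.4]
ee_rot: [0.0, 1.0, -0.018, -0.0]
force: [-0.3, -0.6, 0.2]
grip_width: 0.75
grip_force: 0.0
```

```bash
python3 - <<'E'
from to import *
tins();go((540,142.2,17))
E
```

```text
tin [327.2 210.8] 191 [ 555.3 -161.7] lane [134.3   0.6]
tin [227.8 225. ] 75 [511.5 134.1] lane [ 80.  294.6]
tin [327.4 228.1] 195 [ 503.1 -161.2] lane [82.1 -0.8]
tin [327.1 247.4] 200 [ 445.9 -159. ] lane [24.9 -0.6]
t 25.8 p [540.3 142.7 114.4] yaw -0.037 tilt [-0. -0.] g 0.748 0.0 F [0.3 0.2 0.3]
(540, 142.2, 17) units [-0.01  0.01  1.95]
```

{"name": "arm_command", "arguments": {
  "steps": [
    [[0.75, 0, 0, 0.5, 0, 0, 0], [0.75, 0, 0, 0.6, 0, 0, 0], [0.75, 0, 0, 0.6, 0, 0, 0], [0.75, 0, 0, 0.25, 0, 0, 0], [0.75, 0, 0, 0, 0, 0, 0], [0.2, 0, 0, 0, 0, 0, 0], [0.2, 0, 0, 0, 0, 0, 0], [0.2, 0, 0, 0, 0, 0, 0]]
  ]
}}

```text
time_s: 26.75
eef_pos: [541.1, 143.6, 18.3]
ee_rot: [0.0, 1.0, -0.018, 0.001]
force: [-0.7, -0.9, 6.3]
grip_width: 0.527
grip_force: 30.9
```

{"name": "arm_command", "arguments": {
  "steps": [
    [[0.2, 0, 0, -0.4, 0, 0, 0], [0.2, 0, 0, -0.8, 0, 0, 0], [0.2, 0, 0, -0.8, 0, 0, 0], [0.2, 0.2, 0.4, 0, 0, 0, 0], [0.2, 0.2, 0.9, 0, 0, 0, 0], [0.2, 0.2, 0.9, 0, 0, 0, 0], [0.2, 0.2, 0.9, 0, 0, 0, 0], [0.2, 0.2, 0.9, 0, 0, 0, 0]]
  ]
}}

```text
time_s: 27.75
eef_pos: [583.1, -59.3, 117.2]
ee_rot: [-0.0, 1.0, -0.018, 0.0]
force: [0.5, 0.7, -0.8]
grip_width: 0.527
grip_force: 31.0
```

{"name": "arm_command", "arguments": {
  "steps": [
    [[0.2, 0.2, 0.9, 0, 0, 0, 0], [0.2, 0.2, 0.7, 0, 0, 0, 0], [0.2, 0.1, 0.4, 0, 0, 0, 0], [0.2, 0, 0, 0, 0, 0, 0], [0.2, 0, 0, 0.5, 0, 0, 0], [0.2, 0, 0, 0, 0, 0, 0]]
  ]
}}

```text
time_s: 28.5
eef_pos: [603.4, -156.8, 90.5]
ee_rot: [-0.001, 1.0, -0.017, -0.002]
force: [0.1, 0.9, 0.6]
grip_width: 0.525
grip_force: 31.1
```

```bash
python3 - <<'E'
from to import *
go((*lane(186,0),15))
E
```

```text
t 28.5 p [ 603.4 -156.8   90.5] yaw -0.034 tilt [-0.004  0.002] g 0.525 31.1 F [0.1 0.9 0.6]
(np.float64(606.8794850164617), np.float64(-164.1945537577197), 15) units [0.08 0.15 1.51]
```

{"name": "arm_command", "arguments": {
  "steps": [
    [[0.2, 0.07, 0.1, 0, 0, 0, 0], [0.2, 0, 0, 0.5, 0, 0, 0], [0.2, 0, 0, 0.4, 0, 0, 0], [0.2, 0, 0, 0, 0, 0, 0], [0.2, 0, 0, 0, 0, 0, 0]]
  ]
}}

```text
time_s: 29.12
eef_pos: [608.5, -164.1, 48.4]
ee_rot: [0.0, 1.0, -0.018, 0.001]
force: [-0.1, 0.1, -0.4]
grip_width: 0.526
grip_force: 31.1
```

```bash
python3 - <<'E'
from to import *
go((*lane(186,0),15))
E
```

```text
t 29.1 p [ 608.5 -164.1   48.4] yaw -0.036 tilt [ 0.002 -0.001] g 0.526 31.1 F [-0.1  0.1 -0.4]
(np.float64(606.8794850164617), np.float64(-164.1945537577197), 15) units [-0.03  0.    0.67]
```

{"name": "arm_command", "arguments": {
  "steps": [
    [[0.2, 0, 0, 0.4, 0, 0, 0], [0.2, 0, 0, 0.26, 0, 0, 0], [0.2, 0, 0, 0, 0, 0, 0], [0.7, 0, 0, 0, 0, 0, 0], [0.7, 0, 0, 0, 0, 0, 0], [0.7, 0, 0, -0.4, 0, 0, 0], [0.7, 0, 0, -0.8, 0, 0, 0], [0.7, 0, 0, -0.8, 0, 0, 0]]
  ]
}}

```text
time_s: 30.12
eef_pos: [607.9, -163.9, 116.8]
ee_rot: [0.0, 1.0, -0.018, 0.001]
force: [-0.9, -0.9, -0.9]
grip_width: 0.702
grip_force: 0.0
```

{"name": "arm_command", "arguments": {
  "steps": [
    [[0.75, 0, -0.5, 0, 0, 0, 0], [0.75, 0, -0.9, 0, 0, 0, 0], [0.75, 0, -0.9, 0, 0, 0, 0], [0.75, 0, -0.9, 0, 0, 0, 0], [0.75, 0, -0.9, 0, 0, 0, 0], [0.75, -0.05, -0.9, 0, 0, 0, 0], [0.75, -0.05, -0.7, 0, 0, 0, 0], [0.75, -0.05, -0.42, 0, 0, 0, 0]]
  ]
}}

```text
time_s: 31.12
eef_pos: [610.6, 144.3, 114.1]
ee_rot: [-0.0, 1.0, -0.017, -0.0]
force: [0.3, 0.3, -0.4]
grip_width: 0.75
grip_force: 0.0
```

{"name": "arm_command", "arguments": {
  "steps": [
    [[0.75, 0, 0, 0.1, 0, 0, 0], [0.75, 0, 0, 0, 0, 0, 0]]
  ]
}}

```text
time_s: 31.38
eef_pos: [611.0, 141.2, 108.3]
ee_rot: [0.0, 1.0, -0.018, -0.001]
force: [-1.0, -0.3, -0.2]
grip_width: 0.753
grip_force: 0.0
```

```bash
python3 - <<'E'
from to import *
tins();go((610.5,141.8,17))
E
```

```text
tin [327.8 193.7] 188 [ 607.8 -164.8] lane [187.   -0.6]
tin [229.4 193.5] 81 [607.1 131.3] lane [175.6 295.3]
tin [327.2 210.8] 194 [ 555.4 -161.9] lane [134.4   0.5]
tin [327.4 228.1] 196 [ 503.1 -161.4] lane [82.2 -0.9]
tin [327.1 247.4] 200 [ 445.9 -159. ] lane [24.9 -0.6]
t 31.4 p [611.2 141.  108.6] yaw -0.037 tilt [-0.001 -0.   ] g 0.747 0.0 F [-0.1 -0.4  0.5]
(610.5, 141.8, 17) units [-0.01 -0.02  1.83]
```

{"name": "arm_command", "arguments": {
  "steps": [
    [[0.75, 0, 0, 0.5, 0, 0, 0], [0.75, 0, 0, 0.6, 0, 0, 0], [0.75, 0, 0, 0.5, 0, 0, 0], [0.75, 0, 0, 0.23, 0, 0, 0], [0.75, 0, 0, 0, 0, 0, 0], [0.2, 0, 0, 0, 0, 0, 0], [0.2, 0, 0, 0, 0, 0, 0], [0.2, 0, 0, 0, 0, 0, 0]]
  ]
}}

```text
time_s: 32.42
eef_pos: [612.0, 142.1, 18.8]
ee_rot: [0.0, 1.0, -0.018, 0.001]
force: [-0.4, -1.4, 6.9]
grip_width: 0.527
grip_force: 31.0
```

{"name": "arm_command", "arguments": {
  "steps": [
    [[0.2, 0, 0, -0.4, 0, 0, 0], [0.2, 0, 0, -0.8, 0, 0, 0], [0.2, 0, 0, -0.8, 0, 0, 0], [0.2, 0.1, 0.4, 0, 0, 0, 0], [0.2, 0.1, 0.9, 0, 0, 0, 0], [0.2, 0.2, 0.9, 0, 0, 0, 0], [0.2, 0.2, 0.9, 0, 0, 0, 0], [0.2, 0.2, 0.9, 0, 0, 0, 0]]
  ]
}}

```text
time_s: 33.42
eef_pos: [643.5, -61.2, 116.0]
ee_rot: [-0.0, 1.0, -0.018, -0.001]
force: [-0.4, 0.5, -0.9]
grip_width: 0.524
grip_force: 31.3
```

{"name": "arm_command", "arguments": {
  "steps": [
    [[0.2, 0.2, 0.9, 0, 0, 0, 0], [0.2, 0.2, 0.7, 0, 0, 0, 0], [0.2, 0, 0.5, 0, 0, 0, 0], [0.2, 0, 0, 0, 0, 0, 0], [0.2, 0, 0, 0.5, 0, 0, 0], [0.2, 0, 0, 0.2, 0, 0, 0], [0.2, 0, 0, 0, 0, 0, 0], [0.2, 0, 0, 0, 0, 0, 0]]
  ]
}}

```text
time_s: 34.42
eef_pos: [660.7, -164.5, 83.4]
ee_rot: [0.0, 1.0, -0.018, 0.001]
force: [0.6, 0.9, -1.9]
grip_width: 0.524
grip_force: 31.3
```

```bash
python3 - <<'E'
from to import *
go((*lane(240,0),15));tins()
E
```

```text
t 34.4 p [ 660.7 -164.5   83.4] yaw -0.035 tilt [ 0.001 -0.001] g 0.524 31.3 F [ 0.6  0.9 -1.9]
(np.float64(660.8444967954345), np.float64(-166.13813388092862), 15) units [0.   0.03 1.37]
tin [310.5 161.9] 61 [ 707.4 -114.2] lane [284.7  53.6]
tin [228.2 180.5] 64 [647.2 135.7] lane [215.5 301.2]
```

{"name": "arm_command", "arguments": {
  "steps": [
    [[0.2, 0, 0.03, 0.5, 0, 0, 0], [0.2, 0, 0, 0.5, 0, 0, 0], [0.2, 0, 0, 0.36, 0, 0, 0], [0.2, 0, 0, 0, 0, 0, 0], [0.7, 0, 0, 0, 0, 0, 0], [0.7, 0, 0, 0, 0, 0, 0], [0.7, 0, 0, -0.4, 0, 0, 0], [0.7, 0, 0, -0.8, 0, 0, 0]]
  ]
}}

```text
time_s: 35.48
eef_pos: [659.7, -166.1, 75.2]
ee_rot: [-0.0, 1.0, -0.018, -0.001]
force: [-0.0, -0.6, 0.9]
grip_width: 0.7
grip_force: 0.0
```

{"name": "arm_command", "arguments": {
  "steps": [
    [[0.7, 0, 0, -0.8, 0, 0, 0], [0, -0.5, -0.6, 0, 0, 0, 0], [0, -0.75, -0.8, 0, 0, 0, 0], [0, -0.75, -0.8, 0, 0, 0, 0], [0, -0.75, -0.8, 0, 0, 0, 0], [0, -0.75, -0.8, 0, 0, 0, 0], [0, -0.75, -0.8, 0, 0, 0, 0], [0, -0.75, -0.8, 0, 0, 0, 0]]
  ]
}}

```text
time_s: 36.48
eef_pos: [419.3, 113.6, 115.9]
ee_rot: [-0.0, 1.0, -0.018, 0.001]
force: [0.2, 1.7, -0.2]
grip_width: 0.003
grip_force: 0.0
```

{"name": "arm_command", "arguments": {
  "steps": [
    [[0, -0.34, -0.5, 0, 0, 0, 0], [0, 0, 0, 0, 0, 0, 0], [0, 0, 0, 0, 0, 0, 0]]
  ]
}}

```text
time_s: 36.85
eef_pos: [404.8, 137.7, 115.3]
ee_rot: [0.0, 1.0, -0.018, 0.001]
force: [-0.4, 0.3, 0.2]
grip_width: -0.001
grip_force: 0.0
```

```bash
python3 - <<'E'
from to import *
go((405,138,18));tins('top3.png')
im=cv2.imread('pics/top3.png')[145:265,175:350]
cv2.imwrite('pics/crop3.png',cv2.resize(im,None,fx=4.5,fy=4.5,interpolation=cv2.INTER_CUBIC))
E
```

```text
t 36.9 p [404.8 137.7 115.3] yaw -0.036 tilt [ 0.002 -0.   ] g -0.001 0.0 F [-0.4  0.3  0.2]
(405, 138, 18) units [ 0.   -0.01  1.95]
tin [328.2 177.1] 184 [ 659.3 -167.3] lane [238.5  -1.2]
tin [228.2 180.5] 64 [647.2 135.7] lane [215.5 301.2]
tin [327.8 193.5] 192 [ 608.2 -165. ] lane [187.4  -0.7]
tin [327.2 210.7] 195 [ 555.4 -162. ] lane [134.5   0.4]
tin [327.4 228.1] 197 [ 503.2 -161.4] lane [82.3 -1. ]
tin [327.1 247.4] 200 [ 445.9 -159. ] lane [24.9 -0.6]
tin [201.6 253.9] 232 [426.3 209. ] lane [ -7.9 366.4]
```

View pics/crop3.png

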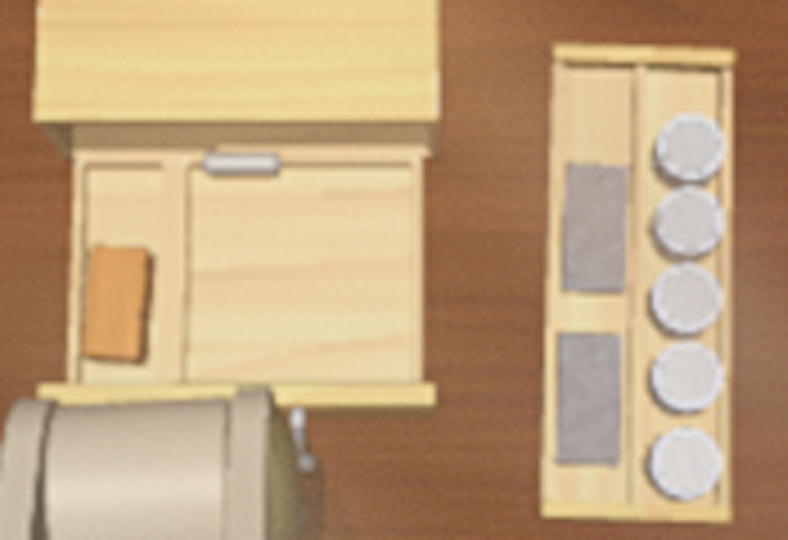

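All five tins stand in line in the lane, at rows 147-464 of column 688. The drawer is empty apart from the block in its bay at (87-150, 245-362). Next I push the drawer home by its handle.

{"name": "arm_command", "arguments": {
  "steps": [
    [[0, 0, 0, 0.5, 0, 0, 0], [0, 0, 0, 0.7, 0, 0, 0], [0, 0, 0, 0.5, 0, 0, 0], [0, 0, 0, 0.25, 0, 0, 0], [0, 0, 0, 0, 0, 0, 0], [0, 0.2, 0, 0, 0, 0, 0], [0, 0.2, 0, 0, 0, 0, 0], [0, 0.2, 0, 0, 0, 0, 0]]
  ]
}}

```text
time_s: 37.9
eef_pos: [434.8, 137.0, 17.3]
ee_rot: [-0.0, 1.0, -0.018, 0.0]
force: [-1.2, 0.5, 0.6]
grip_width: 0.002
grip_force: 0.6
```

{"name": "arm_command", "arguments": {
  "steps": [
    [[0, 0.3, 0, 0, 0, 0, 0], [0, 0.3, 0, 0, 0, 0, 0], [0, 0.3, 0, 0, 0, 0, 0], [0, 0.3, 0, 0, 0, 0, 0], [0, 0.3, 0, 0, 0, 0, 0], [0, 0.3, 0, 0, 0, 0, 0]]
  ]
}}

```text
time_s: 38.65
eef_pos: [524.2, 134.0, 16.8]
ee_rot: [-0.0, 1.0, -0.018, -0.001]
force: [-3.0, 1.6, 0.8]
grip_width: 0.002
grip_force: 1.1
```

```bash
python3 - <<'E'
from to import *
go();tins('top4.png')
im=cv2.imread('pics/top4.png')[125:265,175:350]
cv2.imwrite('pics/crop4.png',cv2.resize(im,None,fx=4,fy=4,interpolation=cv2.INTER_CUBIC))
E
```

```text
t 38.6 p [524.2 134.   16.8] yaw -0.036 tilt [-0.001  0.   ] g 0.002 1.1 F [-3.   1.6  0.8]
tin [328.2 177.1] 184 [ 659.3 -167.3] lane [238.5  -1.2]
tin [327.8 193.5] 193 [ 608.3 -164.8] lane [187.4  -0.6]
tin [215.4 205.4] 235 [570.8 172.7] lane [137.8 335.3]
tin [327.2 210.7] 195 [ 555.4 -162. ] lane [134.5   0.4]
tin [327.4 228.1] 196 [ 503.1 -161.4] lane [82.2 -0.9]
tin [235.4 232.6] 62 [488.9 111.2] lane [ 58.2 271. ]
tin [327.1 247.4] 200 [ 445.9 -159. ] lane [24.9 -0.6]
```

View pics/crop4.png

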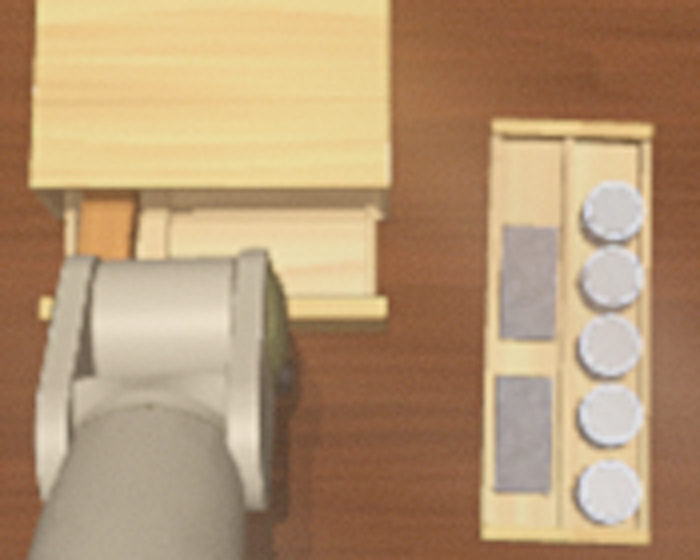

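The drawer is about half closed, with its panel at row ~310. The block is still in the bay and the tins haven't moved.

{"name": "arm_command", "arguments": {
  "steps": [
    [[0, 0.3, 0, 0, 0, 0, 0], [0, 0.3, 0, 0, 0, 0, 0], [0, 0.3, 0, 0, 0, 0, 0], [0, 0.2, 0, 0, 0, 0, 0], [0, 0.1, 0, 0, 0, 0, 0], [0, 0, 0, 0, 0, 0, 0]]
  ]
}}

```text
time_s: 39.45
eef_pos: [584.0, 131.6, 16.9]
ee_rot: [0.0, 1.0, -0.018, 0.0]
force: [-0.8, -0.2, -0.4]
grip_width: 0.006
grip_force: 0.0
```

{"name": "arm_command", "arguments": {
  "steps": [
    [[0, 0.12, 0, 0, 0, 0, 0], [0, 0.1, 0, 0, 0, 0, 0], [0, 0, 0, 0, 0, 0, 0]]
  ]
}}

```text
time_s: 39.83
eef_pos: [595.0, 131.3, 17.0]
ee_rot: [0.0, 1.0, -0.018, 0.0]
force: [0.3, 0.1, 0.5]
grip_width: -0.002
grip_force: 0.0
```

{"name": "arm_command", "arguments": {
  "steps": [
    [[0, 0.08, 0, 0, 0, 0, 0], [0, 0, 0, 0, 0, 0, 0]]
  ]
}}

```text
time_s: 40.08
eef_pos: [599.3, 131.0, 17.0]
ee_rot: [0.0, 1.0, -0.018, 0.001]
force: [-0.5, -0.5, 0.7]
grip_width: 0.002
grip_force: 0.0
```

{"name": "arm_command", "arguments": {
  "steps": [
    [[0, 0.06, 0, 0, 0, 0, 0], [0, 0, 0, 0, 0, 0, 0]]
  ]
}}

```text
time_s: 40.33
eef_pos: [600.2, 131.1, 16.8]
ee_rot: [0.0, 1.0, -0.018, -0.002]
force: [-10.6, -0.5, 6.1]
grip_width: -0.002
grip_force: 5.2
```

```bash
python3 - <<'E'
from to import *
go();tins('top5.png')
im=cv2.imread('pics/top5.png')[125:265,175:350]
cv2.imwrite('pics/crop5.png',cv2.resize(im,None,fx=4,fy=4,interpolation=cv2.INTER_CUBIC))
E
```

```text
t 40.3 p [600.2 131.1  16.8] yaw -0.035 tilt [-0.005 -0.   ] g -0.002 5.2 F [-10.6  -0.5   6.1]
tin [328.2 177.1] 184 [ 659.3 -167.3] lane [238.5  -1.2]
tin [327.8 193.5] 193 [ 608.3 -164.8] lane [187.4  -0.6]
tin [237.4 202. ] 68 [581. 107.] lane [150.4 270.1]
tin [327.2 210.7] 195 [ 555.4 -162. ] lane [134.5   0.4]
tin [327.4 228.1] 196 [ 503.1 -161.4] lane [82.2 -0.9]
tin [327.1 247.4] 200 [ 445.9 -159. ] lane [24.9 -0.6]
```

View pics/crop5.png

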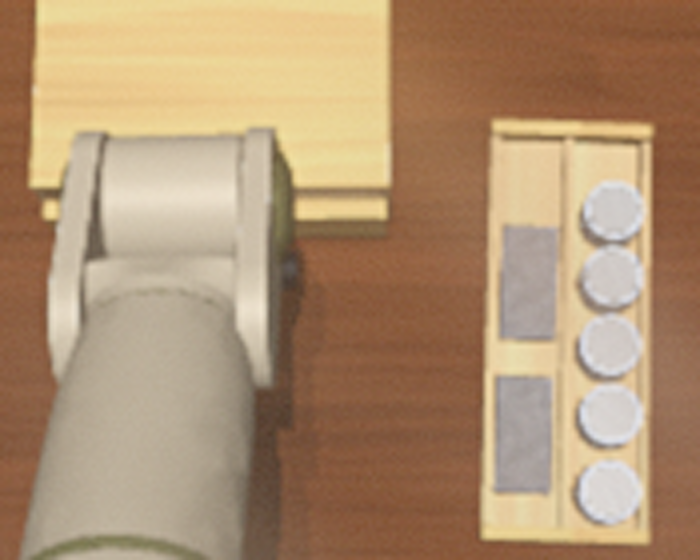

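{"name": "arm_command", "arguments": {
  "steps": [
    [[0, 0.06, 0, 0, 0, 0, 0], [0, 0, 0, 0, 0, 0, 0]]
  ]
}}

```text
time_s: 40.62
eef_pos: [600.3, 131.0, 16.7]
ee_rot: [0.0, 1.0, -0.017, -0.006]
force: [-26.0, -1.5, 17.3]
grip_width: 0.005
grip_force: 13.0
```

{"name": "arm_command", "arguments": {
  "steps": [
    [[0, -0.3, 0, 0, 0, 0, 0], [0, -0.8, 0, 0, 0, 0, 0], [0, -0.8, 0, -0.2, 0, 0, 0], [0, -0.8, 0, -0.8, 0, 0, 0], [0, -0.8, 0, -0.8, 0, 0, 0], [0, -0.5, 0.8, -0.8, 0, 0, 0], [0, 0, 0.8, 0, 0, 0, 0], [0, 0, 0.5, 0, 0, 0, 0]]
  ]
}}

```text
time_s: 41.62
eef_pos: [401.5, 31.6, 147.7]
ee_rot: [0.0, 1.0, -0.018, 0.001]
force: [0.3, -0.7, -1.1]
grip_width: -0.001
grip_force: 0.0
```

```bash
python3 - <<'E'
from to import *
go();tins('top6.png')
im=cv2.imread('pics/top6.png')[85:265,120:345]
cv2.imwrite('pics/crop6.png',cv2.resize(im,None,fx=3.3,fy=3.3,interpolation=cv2.INTER_CUBIC))
E
```

```text
t 41.6 p [401.5  31.6 147.7] yaw -0.037 tilt [ 0.003 -0.001] g -0.001 0.0 F [ 0.3 -0.7 -1.1]
tin [328.2 177.1] 184 [ 659.3 -167.3] lane [238.5  -1.2]
tin [227.  189.8] 188 [618.5 138.7] lane [186.7 303.2]
tin [327.8 193.5] 194 [ 608.3 -164.9] lane [187.5  -0.7]
tin [327.2 210.7] 195 [ 555.4 -162. ] lane [134.5   0.4]
tin [327.4 228.1] 196 [ 503.1 -161.4] lane [82.2 -0.9]
tin [327.1 247.4] 200 [ 445.9 -159. ] lane [24.9 -0.6]
```

View pics/crop6.png

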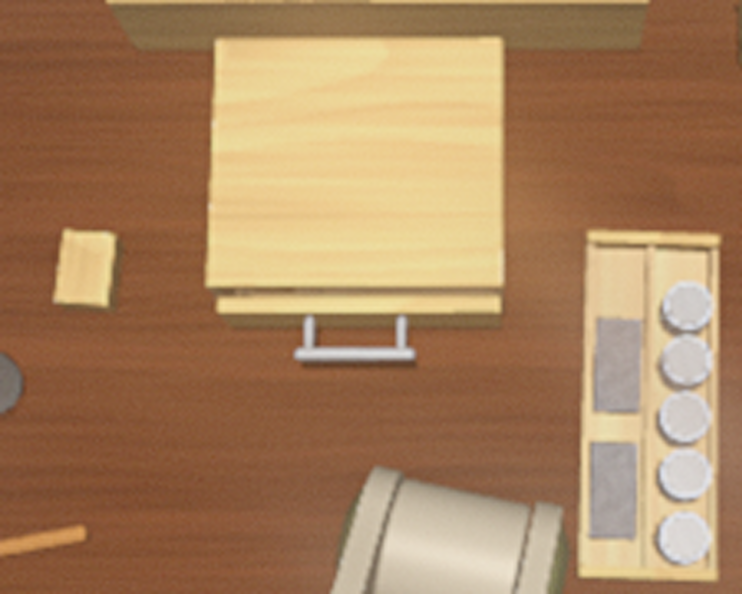

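```bash
python3 - <<'E'
from to import *
for n,v,z in(('handle',355,47),('panel front',313,62),('panel inner',295,62),('cab edge',287,97)):
    print(n,np.round(ray('top',((355+.5)/3.3-.5+120,(v+.5)/3.3-.5+85),z)[:2],1))
E
```

```text
handle [612.1 138.6]
panel front [647.8 137.7]
panel inner [664.7 138. ]
cab edge [662.5 134. ]
```

```bash
python3 -c "
from rig import *
print(finish_job())"
```

```text
the job is handed in; nothing more can be done
None
```

I handed the job in at about 42 s. The old tin is against the front stop with all four new tins upright behind it, and the block lies in the side bay. The drawer is shut to its stop, checked by camera and by a firm push (26 N); no verdict came back.

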